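Medicines in order of height on the windowsill rack

ROBOT

A 7-joint arm with a two-finger parallel gripper is mounted at the origin on the work surface. World frame = base frame: x ahead of the robot, y to its left, z up, the work surface at z = 0. Lengths are in mm, angles in rad, forces in N, time in s.
With the tool pointing down it reaches from about 400 to 875 mm from the base axis. Payload 6.5 kg.
Tool frame: the origin (TCP) lies midway between the tips of the shut fingers; the grasp point (between the pads) lies bot.tcp_to_grasp behind it (bot.tcp_to_grasp is the distance from the TCP to the grasp point, in mm); z points along the fingers, y is the line along which they close (so a half turn about z gives the same grasp; the last joint's range is limited). The gripper opens to 88 mm and grips with 3 to 60 N. Pads are 18 mm wide; open, the fingers measure 123 mm over their backs; the gripper's body (75 mm by 187 mm) begins 45 mm behind the grasp point.
Start: joints at [1.14, 0.536, -0.004, 1.538, 0.003, 1.067, -0.071], TCP at [231.891, -607.22, 238.716] pointing down, gripper open.
Joint ranges: [-2.7, 2.7], [-0.37, 2.16], [-1.27, 1.26], [0.24, 2.4], [-1.31, 4.45], [0.19, 1.91], [-2.76, 2.76]. Speed limits (rad/s): [2.39, 2.39, 3.14, 3.14, 3.14, 3.14, 3.14].

INTERFACE

Orientations are given as a unit quaternion [x, y, z, w].
In Python, from station import bot, snapshot, camera_params gives the robot as it stands.
- The arm moves only by the tool step_arm, never from a script. Its argument "rows" is a list of rows, each an object of numbers: "x", "y", "z": the shift along the tool's x, y, z in mm; "wx", "wy", "wz": the turn, a rotation vector about the tool's x, y, z in degrees; "claw": the opening, from 0 (shut) to 1 (fully open). A call has 1 to 12 rows; each row shifts and turns the commanded pose from where the row before left it, along the tool's axes as they then stand; what a row does not reach is not made up. A row lasts 1/10 s, in which the tool goes at most 50 mm and 8.59 degrees, less where a joint would pass 70% of its speed; a pose out of reach is approached as far as the arm can. A call is refused whole if a number of a shift passes 50 or a number of a turn 8.59, either way. A call with a gripper value outside its range is refused whole. The fingers move at their own pace and stop on an object; "grip_force" is the grip in N (left out, the last holds). Time passes only in rows, so rows that do not move let the fingers close. It gives the time, the measured TCP pose, the force, the opening and the grip force at its end, in the units of the state.
- bot.state(): the state, without advancing time (a new reading comes with each control period).
- snapshot(name): name is "side" or "top" or "wrist"; returns (picture, depth): 384x512x3 uint8, red, green, blue; 384x512 float32, mm along the optical axis (not along the pixel's ray), 0 where there is no reading.
- camera_params(name): a dict with "vfov" (degrees; the focal length in pixels is half the picture's height over the tangent of half this angle, whatever the lens; pixels are square), "cx", "cy" (the principal point, pixels), "pose" (4x4, takes a point from camera to world coordinates); the wrist camera has in their place "hand_eye" (4x4, takes a point from camera to tool coordinates, whose origin is the TCP and whose axes are the flange's). Camera axes: x right, y up, looking along -z (the intrinsics and any distortion apply to the point x, -y, -z); pixel columns grow to the right and rows downward; lengths in mm; the calibration is good to about 2 mm. A picture is of the moment at which its call begins: read the wrist's pose just before it. camera_params takes no time and is no camera call.
- bot.job_done(): hands the job in; it is judged then, once.
The state is a dict: "time_s": time; "joints": joint angles; "qvel": joint speeds; "joint_torque": joint torques, N m; "position": TCP position; "tool_rot": TCP orientation; "wrist_force": force on the tool from outside, world axes, zero at the start; "torque": the same for the moment, N m; "grip_width": finger opening in mm; "gripper_force": force on a finger pad.
Only numpy, scipy, OpenCV 4.12 (cv2) and the standard library are available. Lean on these libraries where they do the work, as an engineer would, in place of code of your own. Each camera call takes 0.05 s, during which the arm holds its last target. There are 200 camera calls.

TASK

The owner finds her medicines by feel, so stand the four amber medicine containers upright on the beech rack in order of height, one on the middle of each cork pad: the tallest on the pad nearest the white jug, stepping down to the shortest on the pad farthest from it. They are glass: set each one down rather than dropping it, knock none over, and leave the jug where it is.

Things in the scene. Friction and masses are not known exactly. Their poses are not given: they have to be found in the camera images.
- bottle: Shouldered medicine bottle, the tallest: 126 mm high, body 48 mm diameter up to 76 mm, narrowing to a 23 mm neck at 94 to 104 mm; the cap is 28 mm diameter, from 104 mm to the top. About 0.16 kg. Amber glass, paper label, black screw cap. Origin: centre of the underside, z up its axis; round, yaw is arbitrary. Starts upright on the sill (z = 0) at one of four spots in front of the rack, shuffled. 
- jar_large: Large straight-sided capsule jar, second tallest: 102 mm high, glass 55 mm diameter, cap 58 mm diameter over the top 22 mm. About 0.20 kg. Amber glass, paper label, black screw cap. Origin: centre of the underside, z up its axis; round, yaw is arbitrary. Starts upright on the sill (z = 0) at one of four spots in front of the rack, shuffled. 
- jar_small: Slim straight-sided tablet jar, third tallest: 80 mm high, glass 41 mm diameter, cap 44 mm diameter over the top 20 mm. About 0.10 kg. Amber glass, paper label, black screw cap. Origin: centre of the underside, z up its axis; round, yaw is arbitrary. Starts upright on the sill (z = 0) at one of four spots in front of the rack, shuffled. 
- pot: Squat ointment pot, the shortest but the widest: 58 mm high, glass 59 mm diameter, cap 62 mm diameter over the top 20 mm. About 0.12 kg. Amber glass, paper label, black screw cap. Origin: centre of the underside, z up its axis; round, yaw is arbitrary. Starts upright on the sill (z = 0) at one of four spots in front of the rack, shuffled. 
- pad_a: One of four identical round dark cork pads, 70 mm across, let into the rack's top; a container stands on it. Origin: centre of its upper face, 18 mm above the sill. Which pad is where in the row is shuffled at every start.
- pad_b: One of four identical round dark cork pads, 70 mm across, let into the rack's top; a container stands on it. Origin: centre of its upper face, 18 mm above the sill. Which pad is where in the row is shuffled at every start.
- pad_c: One of four identical round dark cork pads, 70 mm across, let into the rack's top; a container stands on it. Origin: centre of its upper face, 18 mm above the sill. Which pad is where in the row is shuffled at every start.
- pad_d: One of four identical round dark cork pads, 70 mm across, let into the rack's top; a container stands on it. Origin: centre of its upper face, 18 mm above the sill. Which pad is where in the row is shuffled at every start.
- rack: Fixed beech plank on the sill beyond the containers, 400 mm long (its y), 120 mm deep (its x), top 18 mm above the sill, with a lip 10 mm high and 10 mm thick along its far (+x) edge. The cork pads lie in a row at its x = 0, y = -142.5, -47.5, 47.5, 142.5 mm. Origin: centre of the underside. Yaw up to 0.2 rad either way.
- jug: White ceramic jug, 155 mm high, 110 mm across, loop handle reaching 95 mm from its axis towards +x. Loose, 0.75 kg. Origin: centre of the underside. It stands beyond the +y or the -y end of the rack; a teal monitor 65 mm high stands beyond the other end. Behind the rack (x above 0.77) are a pill tower 112 mm high, a flat magnifier and a box 80 mm high.
Things that resemble listed ones, but are neither listed nor needed, are in the scene too. What is shaped like the jar_large but yellow is not meant.

How it is judged (in metres and radians):
At the end, for the whole second after the job is handed in: All four stand on the rack, released, at rest and upright (0.08 rad), each within 12 mm along and across the rack of the middle of its own pad: bottle on the pad at the jug's end, then large jar, small jar, and the pot on the pad farthest from the jug; the jug has not moved 20 mm (((y of jug in the frame of rack above 0 m and y of bottle in the frame of rack between 0.1305 and 0.1545 m and y of jar_large in the frame of rack between 0.0355 and 0.0595 m and y of jar_small in the frame of rack between -0.0595 and -0.0355 m and y of pot in the frame of rack between -0.1545 and -0.1305 m) or (y of jug in the frame of rack below 0 m and y of bottle in the frame of rack between -0.1545 and -0.1305 m and y of jar_large in the frame of rack between -0.0595 and -0.0355 m and y of jar_small in the frame of rack between 0.0355 and 0.0595 m and y of pot in the frame of rack between 0.1305 and 0.1545 m)) and x of bottle in the frame of rack between -0.012 and 0.012 m and z of bottle in the frame of rack between 0.013 and 0.023 m and angle between each of bottle, jar_large, jar_small, pot's own z axis and vertical below 0.08 rad and linear speed of each of bottle, jar_large, jar_small, pot below 0.02 m/s and angular speed of each of bottle, jar_large, jar_small, pot below 0.2 rad/s and x of jar_large in the frame of rack between -0.012 and 0.012 m and z of jar_large in the frame of rack between 0.013 and 0.023 m and x of jar_small in the frame of rack between -0.012 and 0.012 m and z of jar_small in the frame of rack between 0.013 and 0.023 m and x of pot in the frame of rack between -0.012 and 0.012 m and z of pot in the frame of rack between 0.013 and 0.023 m); the robot touches nothing.
It fails at once if a container is knocked over (tilted by more than 0.5 rad) (angle between any of bottle, jar_large, jar_small, pot's own z axis and vertical above 0.5 rad).
It fails at once if a container is let go in the air with its underside more than 50 mm above the sill (32 mm above the rack) ((height (world z) of bottle above 0.05 m and contact force between bottle and the fingers below 0.02 N) or (height (world z) of jar_large above 0.05 m and contact force between jar_large and the fingers below 0.02 N) or (height (world z) of jar_small above 0.05 m and contact force between jar_small and the fingers below 0.02 N) or (height (world z) of pot above 0.05 m and contact force between pot and the fingers below 0.02 N)).
It fails at once if the jug is moved by more than 20 mm (distance of jug from where it was at the start of the episode above 0.02 m).
It also fails if it takes over 112 s, if anything falls off the work surface, if the arm or the gripper's body presses on something with over 40 N, if the wrist force passes 120 N, or if a joint passes its speed limit or range.

## Working session

There is one attempt and no reset: what is moved stays moved. The work goes in short steps, Python scripts to look and compute and a tool call to move; the robot and the scene stay as the last step left them, time stands still between calls to the robot, and variables do not carry over. Pictures are saved under pics/ and viewed, at most 14 in all, crops included, and the job is handed in when it is done.

Besides the shell and the picture viewer there is one more tool, called after "Emit:" in YAML: its name, and indented under it one key for each argument. step_arm: Moves the arm, as the interface text tells. Its arguments: {"type":"object","properties":{"rows":{"type":"array","items":{"type":"object","properties":{"x":{"type":"number"},"y":{"type":"number"},"z":{"type":"number"},"wx":{"type":"number"},"wy":{"type":"number"},"wz":{"type":"number"},"claw":{"type":"number"}}}},"grip_force":{"type":"number"}},"required":["rows"]}

```bash
ls; mkdir -p pics; python3 - <<'E'
from station import bot, snapshot, camera_params
import cv2,numpy as np
print(bot.state(), bot.tcp_to_grasp)
for n in("side","top"):
    p,d=snapshot(n); cv2.imwrite(f"pics/{n}0.png",p[:,:,::-1]); np.savez(f"pics/{n}0.npz",p=p,d=d)
    print(n,camera_params(n))
print(camera_params("wrist"))
E
```

```text
pics
{'time_s': 0.0, 'joints': array([ 1.13978571,  0.53719306, -0.00444393,  1.53882209,  0.00264284,
        1.06730703, -0.07121796]), 'qvel': array([ 0.00013178, -0.0004209 ,  0.00146811,  0.00127963,  0.00026706,
       -0.00014944, -0.0007614 ]), 'joint_torque': array([ 1.45347221e-04, -5.70978963e+01,  9.90756489e-01, -2.51597822e+01,
       -5.62701013e-02,  1.79446174e-02,  1.49751581e-04]), 'position': array([ 231.66547077, -606.67523541,  237.84151476]), 'tool_rot': array([ 9.83402683e-01,  1.81434341e-01, -2.34971681e-04, -8.29452110e-04]), 'wrist_force': array([-0.40084008,  0.00707654, -0.07958452]), 'torque': array([-0.0196577 , -0.01816104, -0.00711754]), 'gripper_force': 0.0, 'grip_width': 87.43231575434473} 18.700000000000003
side {'vfov': 53.84482011480623, 'cx': 250.42349707513566, 'cy': 188.96866997253306, 'pose': array([[-9.91840251e-01,  5.68497859e-02, -1.14109673e-01,
         4.20378357e+02],
       [-1.27475888e-01, -4.54026512e-01,  8.81821878e-01,
         8.64651733e+02],
       [-1.67743200e-03,  8.89172665e-01,  4.57568746e-01,
         5.23792497e+02]
[... 256 characters left out ...]
595e+02],
       [-9.99655286e-01,  2.60524663e-02,  3.25229662e-03,
         1.38295087e+01],
       [ 6.44952526e-03,  1.23597151e-01,  9.92311518e-01,
         1.55266604e+03],
       [ 0.00000000e+00,  0.00000000e+00,  0.00000000e+00,
         1.00000000e+00]])}
{'vfov': 65.58377011742773, 'cx': 251.69688859567722, 'cy': 193.68521816165742, 'hand_eye': array([[-6.47587341e-04,  9.65467870e-01,  2.60521347e-01,
         6.49935114e+01],
       [ 9.99999540e-01,  8.09382653e-04, -5.13761745e-04,
        -5.97589730e-01],
       [-7.06881917e-04,  2.60520895e-01, -9.65467951e-01,
        -1.45873236e+02],
       [ 0.00000000e+00,  0.00000000e+00,  0.00000000e+00,
         1.00000000e+00]])}
```

View pics/top0.png

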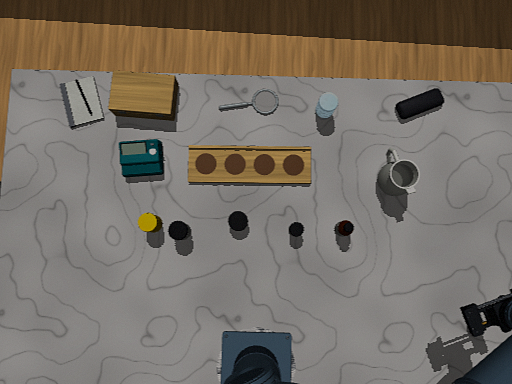

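View pics/side0.png

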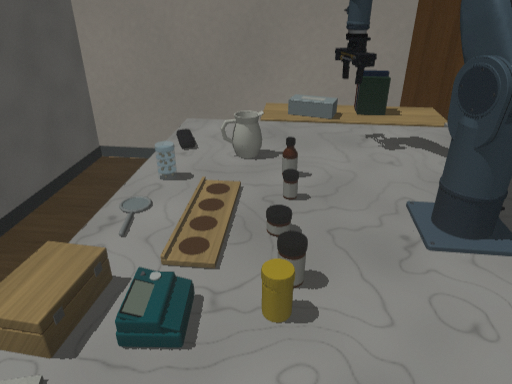

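The top view shows a yellow decoy at (149,222), then the large jar at (179,230), pot at (238,220), small jar at (296,229) and bottle at (345,228). The pads are at x≈206, 235, 264 and 294 on row 164. The jug is at (403,174), the −y end, so the bottle goes on pad (294,165). The candidates for jar_large are (149,222), which is yellow and not meant, and (179,230), which is amber with a black cap. I'll confirm with an enlarged crop.

```bash
cat > h.py <<'E'
import numpy as np,cv2
from station import bot,snapshot,camera_params
from scipy.spatial.transform import Rotation as R
def pose(name,st=None):
    c=camera_params(name)
    if name!="wrist": return c,c["pose"]
    T=np.eye(4);T[:3,:3]=R.from_quat(st["tool_rot"]).as_matrix();T[:3,3]=st["position"]
    return c,T@c["hand_eye"]
def cloud(name,d,st=None):
    c,P=pose(name,st);f=192/np.tan(np.radians(c["vfov"]/2))
    v,u=np.mgrid[:384,:512]
    X=np.stack([(u-c["cx"])/f*d,-(v-c["cy"])/f*d,-d],-1)
    W=X@P[:3,:3].T+P[:3,3]; W[d<=0]=np.nan
    return W
def ray(name,u,v,st=None):
    c,P=pose(name,st);f=192/np.tan(np.radians(c["vfov"]/2))
    r=P[:3,:3]@np.array([(u-c["cx"])/f,-(v-c["cy"])/f,-1]);return P[:3,3],r/np.linalg.norm(r)
E
python3 - <<'E'
from h import *
for n in("top","side"):
    z=np.load(f"pics/{n}0.npz");W=cloud(n,z["d"]);p=z["p"]
    tab=np.abs(W[...,2])<12
    print(n,"table z",np.nanmedian(W[...,2][tab]))
    np.save(f"pics/W{n}.npy",W)
W=np.load("pics/Wtop.npy");S=np.load("pics/Wside.npy")
for k,(u,v) in dict(L=(179,230),P=(238,220),S=(296,229),B=(345,228),p0=(206,163),p1=(235,164),p2=(264,164),p3=(294,165)).items():
    w=W[v,u]; print(k,w.round(1))
    if k[0]!='p':
        for n,C in(("top",W),("side",S)):
            m=(np.hypot(C[...,0]-w[0],C[...,1]-w[1])<45)&(C[...,2]>8)
            q=C[m];zt=np.percentile(q[:,2],95); t=q[q[:,2]>zt-8]
            print("  ",n,len(q),"ztop",zt.round(1),"cap mid",((t.min(0)+t.max(0))/2).round(1),"ext",np.ptp(t,0).round(1), "mean",t.mean(0).round(1))
p=np.load("pics/top0.npz")["p"]
cv2.imwrite("pics/tc.png",cv2.resize(p[135:250,130:360,::-1],None,fx=3.4,fy=3.4,interpolation=cv2.INTER_CUBIC))
p=np.load("pics/side0.npz")["p"]
cv2.imwrite("pics/sc.png",cv2.resize(p[130:325,160:330,::-1],None,fx=3,fy=3,interpolation=cv2.INTER_CUBIC))
E
```

```text
top table z 0.2756630999153913
side table z 0.4052427127023748
L [418.4 241.6 102.2]
   top 352 ztop 107.3 cap mid [418.4 245.1 104.7] ext [54.6 54.9 10.9] mean [419.3 245.3 103.3]
   side 1045 ztop 102.9 cap mid [418.4 250.7  99.6] ext [58.3 56.5  9.3] mean [418.2 254.3 101.4]
P [456.   66.   55.5]
   top 313 ztop 63.1 cap mid [454.3  64.4  60.7] ext [59.7 59.6 11.1] mean [454.3  66.3  59.2]
   side 663 ztop 59.4 cap mid [454.5  70.2  56.5] ext [61.1 63.5  9.3] mean [453.8  74.5  57.7]
S [ 431.3 -113.4   84.8]
   top 179 ztop 84.8 cap mid [ 433.1 -116.7   81.8] ext [40.2 43.3 10.2] mean [ 432.5 -115.4   80.6]
   side 413 ztop 81.2 cap mid [ 432.6 -114.5   78.1] ext [42.4 47.7  8.1] mean [ 432.3 -107.1   79.5]
B [ 435.8 -254.5  133. ]
   top 246 ztop 130.0 cap mid [ 439.6 -267.4  129.9] ext [24.3 25.7 14.9] mean [ 440.  -267.8  127.3]
   side 409 ztop 125.8 cap mid [ 439.8 -263.8  123. ] ext [28.2 31.7 10.3] mean [ 440.1 -259.3  124.1]
p0 [640.5 176.8  19.9]
p1 [640.   82.6  18.4]
p2 [641.  -11.6  27.1]
p3 [ 642.5 -109.8   14.8]
```

View pics/tc.png

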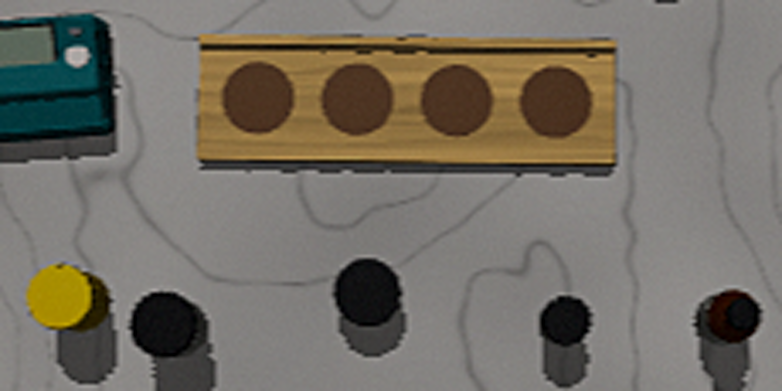

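View pics/sc.png

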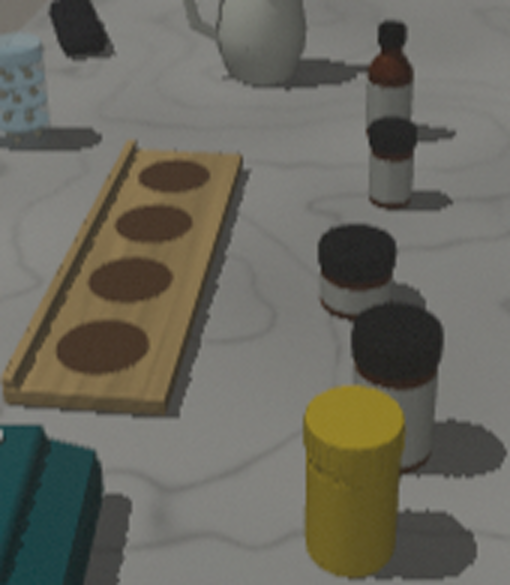

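The crops confirm the objects. The large jar is the white-labelled, black-capped one beside the yellow canister. The bottle stands farthest away, near the jug end, and the four brown pads are clear. Next I'll refine the centres from segmentation in both views.

```bash
python3 - <<'E'
from h import *
from scipy.optimize import least_squares
def tri(obs):
    A=0;b=0
    for n,u,v in obs:
        o,r=ray(n,u,v);M=np.eye(3)-np.outer(r,r);A=A+M;b=b+M@o
    return np.linalg.solve(A,b)
def blob(n,pt,kind,rad=40):
    z=np.load(f"pics/{n}0.npz");p=z["p"].astype(int);W=np.load(f"pics/W{n}.npy")
    near=np.hypot(W[...,0]-pt[0],W[...,1]-pt[1])<rad
    if kind=="pad": m=near&(p[...,0]-p[...,2]>20)&(p[...,0]<110)&(abs(W[...,2]-18)<25)
    else: m=near&(p.max(-1)<50)&(abs(W[...,2]-pt[2])<9)   # top face
    k,l,s,c=cv2.connectedComponentsWithStats(m.astype(np.uint8));i=1+np.argmax(s[1:,4])
    return c[i],s[i,4],np.argwhere(l==i)
def at(n,uv,z): o,r=ray(n,*uv);return o+r*(z-o[2])/r[2]
P=[]
for q in((640,177),(640,82),(641,-12),(642,-110)):
    (a,na,_),(b,nb,_)=blob("top",q+(18,),"pad"),blob("side",q+(18,),"pad")
    t=tri([("top",*a),("side",*b)]);P.append(t)
    print("pad",na,nb,"tri",t.round(1),"top@18",at("top",a,18).round(1)[:2],"side@18",at("side",b,18).round(1)[:2])
P=np.array(P);print("spacing",np.linalg.norm(np.diff(P,axis=0),axis=1).round(1),"yaw",np.polyfit(P[:,1],P[:,0],1))
for k,q in dict(L=(419,246,102),P=(454,67,58),S=(432,-116,80),B=(440,-265,126)).items():
    (a,na,_),(b,nb,_)=blob("top",q,"cap"),blob("side",q,"cap")
    print(k,na,nb,"tri",tri([("top",*a),("side",*b)]).round(1),"top@h",at("top",a,q[2]).round(1)[:2],"side@h",at("side",b,q[2]).round(1)[:2])
W=np.load("pics/Wtop.npy");print("yellow",W[222,149],"jug",W[174,403])
E
```

```text
pad 351 451 tri [640.  179.   15.7] top@18 [640.  178.8] side@18 [638.6 182.1]
pad 356 347 tri [641.   83.8  15.6] top@18 [640.7  83.8] side@18 [639.8  87.6]
pad 347 267 tri [642.2 -11.   16.4] top@18 [641.9 -11. ] side@18 [641.5  -8.2]
pad 349 203 tri [ 642.9 -106.6   17. ] top@18 [ 642.9 -106.5] side@18 [ 642.2 -104.6]
spacing [95.1 94.9 95.6] yaw [-1.03286801e-02  6.41904957e+02]
L 289 474 tri [418.6 246.2  93.9] top@h [418.6 244.9] side@h [418.4 257.8]
P 297 299 tri [454.1  66.7  50.2] top@h [453.8  66.5] side@h [453.4  79.9]
S 150 106 tri [ 432.6 -115.4   72.2] top@h [ 432.4 -114.7] side@h [432.3 -98.5]
B 66 33 tri [ 440.  -268.2  118.1] top@h [ 439.7 -266.6] side@h [ 439.6 -246. ]
yellow [440.17690817 333.40225391 102.25467708] jug [ 621.76861869 -464.92657111   17.19091691]
```

Emit:
step_arm:
  rows:
    - {"wz": -7.7}
    - {"wz": -7.7}
    - {"wz": -7.7}
    - {"wz": -7.7}
    - {"wz": -7.7}
    - {"wz": -7.7}
    - {"wz": -7.7}
    - {"wz": -7.7}
    - {"wz": -7.5}
    - {"claw": 1}
    - {"claw": 1}
  grip_force: 20

```text
invalid input at $.rows[0]: expected keys x, y, z, wx, wy, wz, claw
```

Emit:
step_arm:
  rows:
    - {"x": 0, "y": 0, "z": 0, "wx": 0, "wy": 0, "wz": -7.7, "claw": 1}
    - {"x": 0, "y": 0, "z": 0, "wx": 0, "wy": 0, "wz": -7.7, "claw": 1}
    - {"x": 0, "y": 0, "z": 0, "wx": 0, "wy": 0, "wz": -7.7, "claw": 1}
    - {"x": 0, "y": 0, "z": 0, "wx": 0, "wy": 0, "wz": -7.7, "claw": 1}
    - {"x": 0, "y": 0, "z": 0, "wx": 0, "wy": 0, "wz": -7.7, "claw": 1}
    - {"x": 0, "y": 0, "z": 0, "wx": 0, "wy": 0, "wz": -7.7, "claw": 1}
    - {"x": 0, "y": 0, "z": 0, "wx": 0, "wy": 0, "wz": -7.7, "claw": 1}
    - {"x": 0, "y": 0, "z": 0, "wx": 0, "wy": 0, "wz": -7.7, "claw": 1}
    - {"x": 0, "y": 0, "z": 0, "wx": 0, "wy": 0, "wz": -7.5, "claw": 1}
    - {"x": 0, "y": 0, "z": 0, "wx": 0, "wy": 0, "wz": 0, "claw": 1}
  grip_force: 20

```text
time_s: 1.1
position: [231.6, -607.0, 238.2]
tool_rot: [0.707, 0.707, 0.0, -0.0]
wrist_force: [-0.3, 0.7, 0.0]
grip_width: 88.2
gripper_force: 0.0
```

Emit:
step_arm:
  rows:
    - {"x": 30, "y": 19, "z": 0, "wx": 0, "wy": 0, "wz": 0, "claw": 1}
    - {"x": 30, "y": 19, "z": 0, "wx": 0, "wy": 0, "wz": 0, "claw": 1}
    - {"x": 30, "y": 19, "z": 0, "wx": 0, "wy": 0, "wz": 0, "claw": 1}
    - {"x": 30, "y": 19, "z": 0, "wx": 0, "wy": 0, "wz": 0, "claw": 1}
    - {"x": 30, "y": 19, "z": 0, "wx": 0, "wy": 0, "wz": 0, "claw": 1}
    - {"x": 30, "y": 19, "z": 0, "wx": 0, "wy": 0, "wz": 0, "claw": 1}
    - {"x": 30, "y": 19, "z": 0, "wx": 0, "wy": 0, "wz": 0, "claw": 1}
    - {"x": 30, "y": 19, "z": 0, "wx": 0, "wy": 0, "wz": 0, "claw": 1}
    - {"x": 30, "y": 19, "z": 0, "wx": 0, "wy": 0, "wz": 0, "claw": 1}
    - {"x": 30, "y": 19, "z": 0, "wx": 0, "wy": 0, "wz": 0, "claw": 1}
    - {"x": 40, "y": 18, "z": 0, "wx": 0, "wy": 0, "wz": 0, "claw": 1}
    - {"x": 0, "y": 0, "z": 0, "wx": 0, "wy": 0, "wz": 0, "claw": 1}

```text
time_s: 2.3
position: [442.8, -260.9, 239.0]
tool_rot: [0.705, 0.709, 0.002, -0.0]
wrist_force: [-0.0, -0.9, 0.2]
grip_width: 88.1
gripper_force: 0.0
```

```bash
python3 - <<'E'
from h import *
st=bot.state();p,d=snapshot("wrist");cv2.imwrite("pics/w1.png",p[:,:,::-1])
print(st["position"],R.from_quat(st["tool_rot"]).as_matrix().round(3))
W=cloud("wrist",d,st)
m=(np.hypot(W[...,0]-440,W[...,1]+267)<50)&(W[...,2]>115)&(W[...,2]<140)
q=W[m];t=q;print(len(q),q.min(0),q.max(0),((q.min(0)+q.max(0))/2).round(1),np.median(q[:,2]))
E
```

```text
[ 442.77087034 -260.88185866  238.97312345] [[-0.005  1.     0.002]
 [ 1.     0.005  0.003]
 [ 0.003  0.002 -1.   ]]
782 [ 423.85026825 -278.6127316   115.06548839] [ 451.73779345 -251.00667846  128.2134675 ] [ 437.8 -264.8  121.6] 125.79792422665082
```

View pics/w1.png

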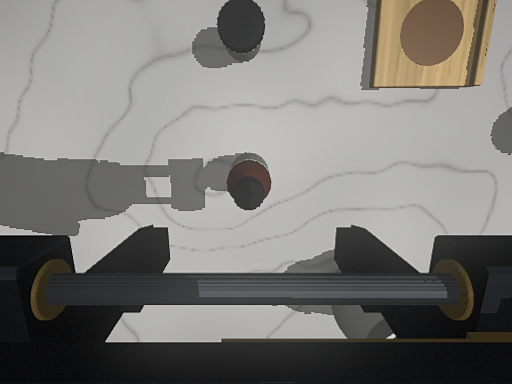

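The wrist view shows the bottle cap at (248,193), placed at (438,-265,126), which matches the top-view estimate. Next is checking whether the arm has settled.

Emit:
step_arm:
  rows:
    - {"x": 0, "y": 0, "z": 20, "wx": 0, "wy": 0, "wz": 0, "claw": 1}
    - {"x": 0, "y": 0, "z": 20, "wx": 0, "wy": 0, "wz": 0, "claw": 1}
    - {"x": 0, "y": 0, "z": 20, "wx": 0, "wy": 0, "wz": 0, "claw": 1}
    - {"x": 0, "y": 0, "z": 0, "wx": 0, "wy": 0, "wz": 0, "claw": 1}
    - {"x": 0, "y": 0, "z": 0, "wx": 0, "wy": 0, "wz": 0, "claw": 1}
    - {"x": 0, "y": 0, "z": 0, "wx": 0, "wy": 0, "wz": 0, "claw": 1}

```text
time_s: 2.95
position: [440.3, -268.1, 179.7]
tool_rot: [0.708, 0.707, 0.0, 0.001]
wrist_force: [0.4, 0.1, 0.1]
grip_width: 88.1
gripper_force: 0.0
```

Emit:
step_arm:
  rows:
    - {"x": 2, "y": -1, "z": 20, "wx": 0, "wy": 0, "wz": 0, "claw": 1}
    - {"x": 0, "y": 0, "z": 20, "wx": 0, "wy": 0, "wz": 0, "claw": 1}
    - {"x": 0, "y": 0, "z": 20, "wx": 0, "wy": 0, "wz": 0, "claw": 1}
    - {"x": 0, "y": 0, "z": 15, "wx": 0, "wy": 0, "wz": 0, "claw": 1}
    - {"x": 0, "y": 0, "z": 10, "wx": 0, "wy": 0, "wz": 0, "claw": 1}
    - {"x": 0, "y": 0, "z": 0, "wx": 0, "wy": 0, "wz": 0, "claw": 1}
    - {"x": 0, "y": 0, "z": 0, "wx": 0, "wy": 0, "wz": 0, "claw": 0.5}
    - {"x": 0, "y": 0, "z": 0, "wx": 0, "wy": 0, "wz": 0, "claw": 0.4}
    - {"x": 0, "y": 0, "z": 0, "wx": 0, "wy": 0, "wz": 0, "claw": 0.2}
    - {"x": 0, "y": 0, "z": 0, "wx": 0, "wy": 0, "wz": 0, "claw": 0.2}
    - {"x": 0, "y": 0, "z": 0, "wx": 0, "wy": 0, "wz": 0, "claw": 0.0}
    - {"x": 0, "y": 0, "z": 0, "wx": 0, "wy": 0, "wz": 0, "claw": 0}
  grip_force: 20

```text
time_s: 4.15
position: [438.9, -265.3, 93.8]
tool_rot: [0.707, 0.707, -0.0, 0.0]
wrist_force: [0.3, 0.3, 0.5]
grip_width: 41.9
gripper_force: 0.0
```

Emit:
step_arm:
  rows:
    - {"x": 0, "y": 0, "z": 0, "wx": 0, "wy": 0, "wz": 0, "claw": 0}
    - {"x": 0, "y": 0, "z": 0, "wx": 0, "wy": 0, "wz": 0, "claw": 0}
    - {"x": 0, "y": 0, "z": 0, "wx": 0, "wy": 0, "wz": 0, "claw": 0}

```text
time_s: 4.45
position: [439.0, -265.2, 93.7]
tool_rot: [0.707, 0.707, 0.0, 0.0]
wrist_force: [1.0, -1.0, -0.3]
grip_width: 26.9
gripper_force: 20.0
```

Emit:
step_arm:
  rows:
    - {"x": 0, "y": 0, "z": -10, "wx": 0, "wy": 0, "wz": 0, "claw": 0}
    - {"x": 0, "y": 0, "z": -20, "wx": 0, "wy": 0, "wz": 0, "claw": 0}
    - {"x": 0, "y": 0, "z": -20, "wx": 0, "wy": 0, "wz": 0, "claw": 0}
    - {"x": 0, "y": 0, "z": -10, "wx": 0, "wy": 0, "wz": 0, "claw": 0}
    - {"x": 5, "y": 6, "z": 0, "wx": 0, "wy": 0, "wz": 0, "claw": 0}
    - {"x": 10, "y": 13, "z": 0, "wx": 0, "wy": 0, "wz": 0, "claw": 0}
    - {"x": 15, "y": 20, "z": 0, "wx": 0, "wy": 0, "wz": 0, "claw": 0}
    - {"x": 20, "y": 25, "z": 0, "wx": 0, "wy": 0, "wz": 0, "claw": 0}
    - {"x": 20, "y": 25, "z": 0, "wx": 0, "wy": 0, "wz": 0, "claw": 0}
    - {"x": 20, "y": 25, "z": 0, "wx": 0, "wy": 0, "wz": 0, "claw": 0}
    - {"x": 20, "y": 25, "z": 0, "wx": 0, "wy": 0, "wz": 0, "claw": 0}
    - {"x": 20, "y": 25, "z": 0, "wx": 0, "wy": 0, "wz": 0, "claw": 0}

```text
time_s: 5.65
position: [603.9, -132.4, 152.2]
tool_rot: [0.707, 0.708, -0.0, -0.001]
wrist_force: [0.4, -0.3, -2.8]
grip_width: 26.9
gripper_force: 20.0
```

Emit:
step_arm:
  rows:
    - {"x": 14, "y": 20, "z": 0, "wx": 0, "wy": 0, "wz": 0, "claw": 0}
    - {"x": 10, "y": 12, "z": 0, "wx": 0, "wy": 0, "wz": 0, "claw": 0}
    - {"x": 5, "y": 8, "z": 0, "wx": 0, "wy": 0, "wz": 0, "claw": 0}
    - {"x": 0, "y": 0, "z": 0, "wx": 0, "wy": 0, "wz": 0, "claw": 0}
    - {"x": 0, "y": 0, "z": 0, "wx": 0, "wy": 0, "wz": 0, "claw": 0}
    - {"x": 0, "y": 0, "z": 10, "wx": 0, "wy": 0, "wz": 0, "claw": 0}
    - {"x": 0, "y": 0, "z": 10, "wx": 0, "wy": 0, "wz": 0, "claw": 0}
    - {"x": 0, "y": 0, "z": 0, "wx": 0, "wy": 0, "wz": 0, "claw": 0}
    - {"x": 0, "y": 0, "z": 0, "wx": 0, "wy": 0, "wz": 0, "claw": 0}
    - {"x": 0, "y": 0, "z": 0, "wx": 0, "wy": 0, "wz": 0, "claw": 0}

```text
time_s: 6.65
position: [643.0, -106.3, 133.9]
tool_rot: [0.707, 0.707, 0.0, 0.0]
wrist_force: [-0.7, -0.0, -1.5]
grip_width: 26.9
gripper_force: 20.0
```

```bash
python3 - <<'E'
from h import *
st=bot.state();p,d=snapshot("wrist");print(st["position"])
W=cloud("wrist",d,st)
v,u=np.nonzero((p[...,0].astype(int)-p[...,2]>15)&(p[...,0]<120)&(abs(W[...,2]-18)<8))
np.savez("pics/w2.npz",p=p,d=d)
w=W[v,u]
for y in(-106,-11,84,179):
    m=abs(w[:,1]-y)<42; q=w[m]
    if len(q)>50: print(y,len(q),((q.min(0)+q.max(0))/2).round(1),np.ptp(q,0).round(1))
p,d=snapshot("side");cv2.imwrite("pics/s2.png",cv2.resize(p[60:220,150:350,::-1],None,fx=3,fy=3,interpolation=cv2.INTER_CUBIC))
E
```

```text
[ 642.97973703 -106.31701582  133.892085  ]
-106 677 [ 636.6 -105.4   21.1] [110.   82.6   9.8]
-11 147 [689.6 -10.8  22.7] [ 1.7 83.5  6.6]
```

View pics/s2.png

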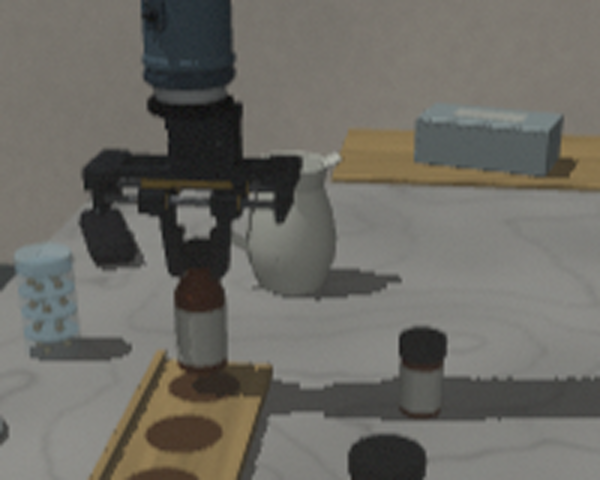

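The bottle hangs upright over the far pad, with its underside about 40 mm above the sill (crop ≈(200,365)). I'll lower it now.

Emit:
step_arm:
  rows:
    - {"x": 0, "y": 0, "z": 7, "wx": 0, "wy": 0, "wz": 0, "claw": 0}
    - {"x": 0, "y": 0, "z": 6, "wx": 0, "wy": 0, "wz": 0, "claw": 0}
    - {"x": 0, "y": 0, "z": 4, "wx": 0, "wy": 0, "wz": 0, "claw": 0}
    - {"x": 0, "y": 0, "z": 2, "wx": 0, "wy": 0, "wz": 0, "claw": 0}
    - {"x": 0, "y": 0, "z": 1, "wx": 0, "wy": 0, "wz": 0, "claw": 0}
    - {"x": 0, "y": 0, "z": 0, "wx": 0, "wy": 0, "wz": 0, "claw": 0}
    - {"x": 0, "y": 0, "z": 0, "wx": 0, "wy": 0, "wz": 0, "claw": 0}

```text
time_s: 7.45
position: [643.0, -106.2, 113.9]
tool_rot: [0.707, 0.707, 0.0, 0.0]
wrist_force: [0.2, 0.0, -2.1]
grip_width: 27.0
gripper_force: 20.0
```

Emit:
step_arm:
  rows:
    - {"x": 0, "y": 0, "z": 1, "wx": 0, "wy": 0, "wz": 0, "claw": 0}
    - {"x": 0, "y": 0, "z": 1, "wx": 0, "wy": 0, "wz": 0, "claw": 0}
    - {"x": 0, "y": 0, "z": 0, "wx": 0, "wy": 0, "wz": 0, "claw": 0}
    - {"x": 0, "y": 0, "z": 0, "wx": 0, "wy": 0, "wz": 0, "claw": 0}

```text
time_s: 7.85
position: [643.0, -106.2, 111.8]
tool_rot: [0.707, 0.707, 0.0, 0.0]
wrist_force: [-0.5, -0.3, -0.5]
grip_width: 27.1
gripper_force: 20.0
```

Emit:
step_arm:
  rows:
    - {"x": 0, "y": 0, "z": 0.5, "wx": 0, "wy": 0, "wz": 0, "claw": 0}
    - {"x": 0, "y": 0, "z": 0, "wx": 0, "wy": 0, "wz": 0, "claw": 0.4}
    - {"x": 0, "y": 0, "z": 0, "wx": 0, "wy": 0, "wz": 0, "claw": 0.5}
    - {"x": 0, "y": 0, "z": 0, "wx": 0, "wy": 0, "wz": 0, "claw": 0.7}
    - {"x": 0, "y": 0, "z": 0, "wx": 0, "wy": 0, "wz": 0, "claw": 1}
    - {"x": 0, "y": 0, "z": 0, "wx": 0, "wy": 0, "wz": 0, "claw": 1}
    - {"x": 0, "y": 0, "z": -15, "wx": 0, "wy": 0, "wz": 0, "claw": 1}
    - {"x": 0, "y": 0, "z": -30, "wx": 0, "wy": 0, "wz": 0, "claw": 1}
    - {"x": 0, "y": 0, "z": -30, "wx": 0, "wy": 0, "wz": 0, "claw": 1}
    - {"x": 0, "y": 0, "z": -30, "wx": 0, "wy": 0, "wz": 0, "claw": 1}
    - {"x": 0, "y": 0, "z": 0, "wx": 0, "wy": 0, "wz": 0, "claw": 1}
    - {"x": 0, "y": 0, "z": 0, "wx": 0, "wy": 0, "wz": 0, "claw": 1}

```text
time_s: 9.05
position: [643.3, -106.3, 217.6]
tool_rot: [0.707, 0.707, 0.001, 0.001]
wrist_force: [0.8, 0.4, -0.3]
grip_width: 88.1
gripper_force: 0.0
```

```bash
python3 - <<'E'
from h import *
st=bot.state();p,d=snapshot("wrist");print(st["position"],st["grip_width"])
cv2.imwrite("pics/w3.png",p[:,:,::-1])
W=cloud("wrist",d,st)
m=(np.hypot(W[...,0]-643,W[...,1]+106)<40)&(abs(W[...,2]-144)<6);q=W[m]
print("cap",len(q),((q.min(0)+q.max(0))/2).round(1),np.ptp(q,0).round(1),np.median(q,0))
m=(abs(W[...,0]-643)<42)&(abs(W[...,1]+11)<42)&(abs(W[...,2]-18)<8)&(p.max(-1)<125)&(p[...,0].astype(int)-p[...,2]>15);q=W[m]
print("pad2",len(q),((q.min(0)+q.max(0))/2).round(1),np.ptp(q,0).round(1),np.median(q,0))
E
```

```text
[ 643.3062289  -106.25895991  217.60419902] 88.0684691417455
cap 1020 [ 642.  -106.1  142.1] [28.3 27.8  8. ] [ 641.94141423 -105.58378153  143.83115407]
pad2 3135 [645.3  -7.4  18.5] [78.8 73.   5.5] [638.83265338  -8.94530874  18.20754118]
```

View pics/w3.png

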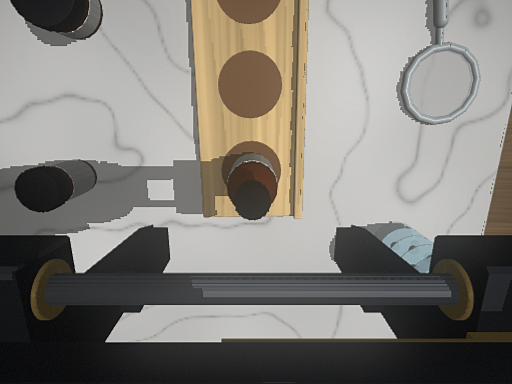

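The bottle stands on its pad: the wrist view shows the cap at (252,198), measured (642,-106,144), which is 18+126. Next is the small jar.

Emit:
step_arm:
  rows:
    - {"x": 0, "y": -10, "z": 0, "wx": 0, "wy": 0, "wz": 0, "claw": 1}
    - {"x": -1, "y": -25, "z": 0, "wx": 0, "wy": 0, "wz": 0, "claw": 1}
    - {"x": -2, "y": -35, "z": 0, "wx": 0, "wy": 0, "wz": 0, "claw": 1}
    - {"x": -2, "y": -40, "z": 0, "wx": 0, "wy": 0, "wz": 0, "claw": 1}
    - {"x": -2, "y": -40, "z": 0, "wx": 0, "wy": 0, "wz": 0, "claw": 1}
    - {"x": -1, "y": -35, "z": 0, "wx": 0, "wy": 0, "wz": 0, "claw": 1}
    - {"x": -1, "y": -20, "z": 5, "wx": 0, "wy": 0, "wz": 0, "claw": 1}
    - {"x": 0, "y": -6, "z": 20, "wx": 0, "wy": 0, "wz": 0, "claw": 1}
    - {"x": 0, "y": 0, "z": 30, "wx": 0, "wy": 0, "wz": 0, "claw": 1}
    - {"x": 0, "y": 0, "z": 20, "wx": 0, "wy": 0, "wz": 0, "claw": 1}
    - {"x": 0, "y": 0, "z": 0, "wx": 0, "wy": 0, "wz": 0, "claw": 1}
    - {"x": 0, "y": 0, "z": 0, "wx": 0, "wy": 0, "wz": 0, "claw": 1}

```text
time_s: 10.3
position: [431.0, -115.0, 141.1]
tool_rot: [0.707, 0.707, -0.0, -0.001]
wrist_force: [0.3, 0.1, 0.2]
grip_width: 88.3
gripper_force: 0.0
```

```bash
python3 - <<'E'
from h import *
st=bot.state();p,d=snapshot("wrist");print(st["position"],st["qvel"].round(3))
W=cloud("wrist",d,st)
m=(np.hypot(W[...,0]-432,W[...,1]+115)<45)&(abs(W[...,2]-80)<6);q=W[m]
print("cap",len(q),((q.min(0)+q.max(0))/2).round(1),np.ptp(q,0).round(1),np.median(q,0))
m=(np.hypot(W[...,0]-454,W[...,1]-67)<45)&(abs(W[...,2]-58)<6);q=W[m]
print("pot cap",len(q),((q.min(0)+q.max(0))/2).round(1),np.ptp(q,0).round(1),np.median(q,0))
E
```

```text
[ 431.03447297 -114.98047001  141.06399739] [ 0.002 -0.022 -0.006 -0.023 -0.001  0.    -0.002]
cap 2754 [ 430.1 -113.3   78.2] [44.6 44.9  8.3] [ 430.14883589 -112.00945545   79.87109096]Traceback (most recent call last):
  File "<stdin>", line 7, in <module>
    return umr_minimum(a, axis, None, out, keepdims, initial, where)
ValueError: zero-size array to reduction operation minimum which has no identity
```

Emit:
step_arm:
  rows:
    - {"x": 1, "y": 0, "z": 20, "wx": 0, "wy": 0, "wz": 0, "claw": 1}
    - {"x": 0, "y": 0, "z": 25, "wx": 0, "wy": 0, "wz": 0, "claw": 1}
    - {"x": 0, "y": 0, "z": 25, "wx": 0, "wy": 0, "wz": 0, "claw": 1}
    - {"x": 0, "y": 0, "z": 15, "wx": 0, "wy": 0, "wz": 0, "claw": 1}
    - {"x": 0, "y": 0, "z": 5, "wx": 0, "wy": 0, "wz": 0, "claw": 1}
    - {"x": 0, "y": 0, "z": 0, "wx": 0, "wy": 0, "wz": 0, "claw": 0.8}
    - {"x": 0, "y": 0, "z": 0, "wx": 0, "wy": 0, "wz": 0, "claw": 0.6}
    - {"x": 0, "y": 0, "z": 0, "wx": 0, "wy": 0, "wz": 0, "claw": 0.4}
    - {"x": 0, "y": 0, "z": 0, "wx": 0, "wy": 0, "wz": 0, "claw": 0.3}
    - {"x": 0, "y": 0, "z": 0, "wx": 0, "wy": 0, "wz": 0, "claw": 0}
    - {"x": 0, "y": 0, "z": 0, "wx": 0, "wy": 0, "wz": 0, "claw": 0}
    - {"x": 0, "y": 0, "z": 0, "wx": 0, "wy": 0, "wz": 0, "claw": 0}
  grip_force: 20

```text
time_s: 11.55
position: [432.0, -114.3, 51.4]
tool_rot: [0.707, 0.707, -0.0, 0.0]
wrist_force: [-1.6, 1.5, 3.3]
grip_width: 43.1
gripper_force: 20.0
```

Emit:
step_arm:
  rows:
    - {"x": 0, "y": 0, "z": 0, "wx": 0, "wy": 0, "wz": 0, "claw": 0}
    - {"x": 0, "y": 0, "z": 0, "wx": 0, "wy": 0, "wz": 0, "claw": 0}

```text
time_s: 11.75
position: [432.0, -114.3, 51.4]
tool_rot: [0.707, 0.707, 0.0, 0.0]
wrist_force: [-0.6, -0.1, 5.6]
grip_width: 43.3
gripper_force: 20.0
```

Emit:
step_arm:
  rows:
    - {"x": 0, "y": 0, "z": -10, "wx": 0, "wy": 0, "wz": 0, "claw": 0}
    - {"x": 0, "y": 0, "z": -20, "wx": 0, "wy": 0, "wz": 0, "claw": 0}
    - {"x": 0, "y": 0, "z": -20, "wx": 0, "wy": 0, "wz": 0, "claw": 0}
    - {"x": 0, "y": 0, "z": -10, "wx": 0, "wy": 0, "wz": 0, "claw": 0}
    - {"x": 5, "y": 5, "z": 0, "wx": 0, "wy": 0, "wz": 0, "claw": 0}
    - {"x": 13, "y": 13, "z": 0, "wx": 0, "wy": 0, "wz": 0, "claw": 0}
    - {"x": 20, "y": 20, "z": 0, "wx": 0, "wy": 0, "wz": 0, "claw": 0}
    - {"x": 25, "y": 25, "z": 0, "wx": 0, "wy": 0, "wz": 0, "claw": 0}
    - {"x": 25, "y": 25, "z": 0, "wx": 0, "wy": 0, "wz": 0, "claw": 0}
    - {"x": 25, "y": 25, "z": 0, "wx": 0, "wy": 0, "wz": 0, "claw": 0}
    - {"x": 25, "y": 25, "z": 0, "wx": 0, "wy": 0, "wz": 0, "claw": 0}
    - {"x": 22, "y": 25, "z": 0, "wx": 0, "wy": 0, "wz": 0, "claw": 0}

```text
time_s: 12.95
position: [595.2, 48.0, 109.9]
tool_rot: [0.707, 0.708, -0.0, -0.001]
wrist_force: [0.4, 0.4, 0.5]
grip_width: 42.9
gripper_force: 20.0
```

Emit:
step_arm:
  rows:
    - {"x": 20, "y": 23, "z": 0, "wx": 0, "wy": 0, "wz": 0, "claw": 0}
    - {"x": 12, "y": 15, "z": 0, "wx": 0, "wy": 0, "wz": 0, "claw": 0}
    - {"x": 6, "y": 7, "z": 0, "wx": 0, "wy": 0, "wz": 0, "claw": 0}
    - {"x": 0, "y": 0, "z": 0, "wx": 0, "wy": 0, "wz": 0, "claw": 0}
    - {"x": 0, "y": 0, "z": 15, "wx": 0, "wy": 0, "wz": 0, "claw": 0}
    - {"x": 0, "y": 0, "z": 12, "wx": 0, "wy": 0, "wz": 0, "claw": 0}
    - {"x": 0, "y": 0, "z": 8, "wx": 0, "wy": 0, "wz": 0, "claw": 0}
    - {"x": 0, "y": 0, "z": 4, "wx": 0, "wy": 0, "wz": 0, "claw": 0}
    - {"x": 0, "y": 0, "z": 0, "wx": 0, "wy": 0, "wz": 0, "claw": 0}
    - {"x": 0, "y": 0, "z": 0, "wx": 0, "wy": 0, "wz": 0, "claw": 0}

```text
time_s: 13.95
position: [640.0, 83.7, 72.4]
tool_rot: [0.707, 0.707, 0.0, 0.0]
wrist_force: [0.5, -0.0, -1.2]
grip_width: 43.0
gripper_force: 20.0
```

Emit:
step_arm:
  rows:
    - {"x": 0, "y": 0, "z": 1.5, "wx": 0, "wy": 0, "wz": 0, "claw": 0}
    - {"x": 0, "y": 0, "z": 1, "wx": 0, "wy": 0, "wz": 0, "claw": 0}
    - {"x": 0, "y": 0, "z": 0.5, "wx": 0, "wy": 0, "wz": 0, "claw": 0}
    - {"x": 0, "y": 0, "z": 0, "wx": 0, "wy": 0, "wz": 0, "claw": 0}
    - {"x": 0, "y": 0, "z": 0, "wx": 0, "wy": 0, "wz": 0, "claw": 0}

```text
time_s: 14.45
position: [640.0, 83.8, 69.5]
tool_rot: [0.707, 0.707, 0.0, 0.0]
wrist_force: [-1.1, 0.1, 2.2]
grip_width: 43.3
gripper_force: 20.0
```

Contact is made (z force −1.2 → +2.2). I'll release, retract and go to the large jar, looking with the wrist camera on the way.

Emit:
step_arm:
  rows:
    - {"x": 0, "y": 0, "z": 0, "wx": 0, "wy": 0, "wz": 0, "claw": 0.6}
    - {"x": 0, "y": 0, "z": 0, "wx": 0, "wy": 0, "wz": 0, "claw": 0.8}
    - {"x": 0, "y": 0, "z": 0, "wx": 0, "wy": 0, "wz": 0, "claw": 1}
    - {"x": 0, "y": 0, "z": 0, "wx": 0, "wy": 0, "wz": 0, "claw": 1}
    - {"x": 0, "y": 0, "z": 0, "wx": 0, "wy": 0, "wz": 0, "claw": 1}
    - {"x": 0, "y": 0, "z": -15, "wx": 0, "wy": 0, "wz": 0, "claw": 1}
    - {"x": 0, "y": 0, "z": -30, "wx": 0, "wy": 0, "wz": 0, "claw": 1}
    - {"x": 0, "y": 0, "z": -40, "wx": 0, "wy": 0, "wz": 0, "claw": 1}
    - {"x": 0, "y": 0, "z": -40, "wx": 0, "wy": 0, "wz": 0, "claw": 1}
    - {"x": 0, "y": 0, "z": -20, "wx": 0, "wy": 0, "wz": 0, "claw": 1}
    - {"x": 0, "y": 0, "z": 0, "wx": 0, "wy": 0, "wz": 0, "claw": 1}
    - {"x": 0, "y": 0, "z": 0, "wx": 0, "wy": 0, "wz": 0, "claw": 1}

```text
time_s: 15.65
position: [639.8, 83.7, 214.6]
tool_rot: [0.707, 0.707, 0.0, 0.0]
wrist_force: [0.4, -0.4, -0.2]
grip_width: 87.9
gripper_force: 0.0
```

```bash
python3 - <<'E'
from h import *
st=bot.state();p,d=snapshot("wrist");print(st["position"],st["grip_width"])
W=cloud("wrist",d,st)
def cap(n,x,y,z):
    m=(np.hypot(W[...,0]-x,W[...,1]-y)<45)&(abs(W[...,2]-z)<6)&(p.max(-1)<60);q=W[m]
    if len(q)>50:print(n,len(q),((q.min(0)+q.max(0))/2).round(1),np.ptp(q,0).round(1))
cap("small",640,84,98);cap("L",418,245,102);cap("pot",454,67,58)
v,u=np.nonzero((abs(W[...,0]-640)<45)&(abs(W[...,1]-179)<45)&(abs(W[...,2]-18)<8)&(p[...,0].astype(int)-p[...,2]>15)&(p[...,0]<125)); q=W[v,u]
print("pad0",len(q),((q.min(0)+q.max(0))/2).round(1),np.ptp(q,0).round(1),np.median(q,0))
cv2.imwrite("pics/w4.png",p[:,:,::-1])
E
```

```text
[639.76821653  83.69425053 214.62459739] 87.8836561581678
small 777 [637.9  85.3  96. ] [43.1 44.   8. ]
pot 2711 [452.   69.4  56.2] [62.9 62.1  8.3]
pad0 183 [644.3 175.5  18.3] [81.4 76.1  3.6] [620.60538582 169.46333408  18.18225388]
```

View pics/w4.png

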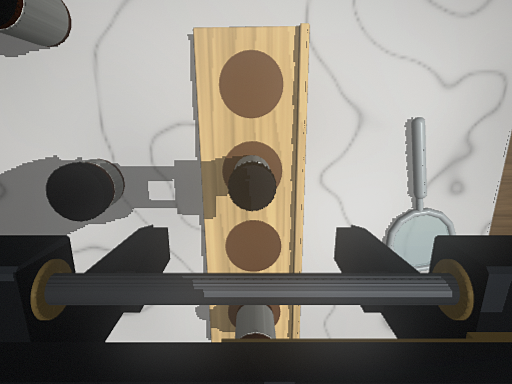

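The small jar stands upright on its pad, cap at (252,190). The free pads are at (251,84) and (253,245). Next is the large jar.

Emit:
step_arm:
  rows:
    - {"x": 7, "y": -11, "z": 0, "wx": 0, "wy": 0, "wz": 0, "claw": 1}
    - {"x": 20, "y": -25, "z": 0, "wx": 0, "wy": 0, "wz": 0, "claw": 1}
    - {"x": 25, "y": -35, "z": 0, "wx": 0, "wy": 0, "wz": 0, "claw": 1}
    - {"x": 30, "y": -40, "z": 0, "wx": 0, "wy": 0, "wz": 0, "claw": 1}
    - {"x": 30, "y": -40, "z": 0, "wx": 0, "wy": 0, "wz": 0, "claw": 1}
    - {"x": 25, "y": -35, "z": 0, "wx": 0, "wy": 0, "wz": 0, "claw": 1}
    - {"x": 18, "y": -25, "z": 0, "wx": 0, "wy": 0, "wz": 0, "claw": 1}
    - {"x": 7, "y": -10, "z": 10, "wx": 0, "wy": 0, "wz": 0, "claw": 1}
    - {"x": 0, "y": 0, "z": 20, "wx": 0, "wy": 0, "wz": 0, "claw": 1}
    - {"x": 0, "y": 0, "z": 10, "wx": 0, "wy": 0, "wz": 0, "claw": 1}
    - {"x": 0, "y": 0, "z": 0, "wx": 0, "wy": 0, "wz": 0, "claw": 1}
    - {"x": 0, "y": 0, "z": 0, "wx": 0, "wy": 0, "wz": 0, "claw": 1}

```text
time_s: 16.9
position: [418.7, 245.6, 174.1]
tool_rot: [0.707, 0.707, -0.0, -0.0]
wrist_force: [0.2, 0.2, 0.2]
grip_width: 88.5
gripper_force: 0.0
```

```bash
python3 - <<'E'
from h import *
s0=dict(position=np.array([639.77,83.69,214.62]),tool_rot=[.70711,.70711,0,0])
for uv in((251,84),(253,245)):
    o,r=ray("wrist",*uv,s0);print("pad",(o+r*(18-o[2])/r[2]).round(1))
st=bot.state();p,d=snapshot("wrist");print(st["position"],st["grip_width"])
W=cloud("wrist",d,st)
m=(np.hypot(W[...,0]-418,W[...,1]-245)<45)&(abs(W[...,2]-102)<6)&(p.max(-1)<60);q=W[m]
print("L",len(q),((q.min(0)+q.max(0))/2).round(1),np.ptp(q,0).round(1))
E
```

```text
pad [637.2 180.8  18. ]
pad [639.4  -8.5  18. ]
[418.66021882 245.58622432 174.06618433] 88.49607520427615
L 3654 [416.  249.5 100.2] [57.9 57.4  8.4]
```

Emit:
step_arm:
  rows:
    - {"x": 1, "y": -0.5, "z": 20, "wx": 0, "wy": 0, "wz": 0, "claw": 1}
    - {"x": 0, "y": 0, "z": 25, "wx": 0, "wy": 0, "wz": 0, "claw": 1}
    - {"x": 0, "y": 0, "z": 25, "wx": 0, "wy": 0, "wz": 0, "claw": 1}
    - {"x": 0, "y": 0, "z": 20, "wx": 0, "wy": 0, "wz": 0, "claw": 1}
    - {"x": 0, "y": 0, "z": 11, "wx": 0, "wy": 0, "wz": 0, "claw": 1}
    - {"x": 0, "y": 0, "z": 0, "wx": 0, "wy": 0, "wz": 0, "claw": 1}
    - {"x": 0, "y": 0, "z": 0, "wx": 0, "wy": 0, "wz": 0, "claw": 0.8}
    - {"x": 0, "y": 0, "z": 0, "wx": 0, "wy": 0, "wz": 0, "claw": 0.6}
    - {"x": 0, "y": 0, "z": 0, "wx": 0, "wy": 0, "wz": 0, "claw": 0.4}
    - {"x": 0, "y": 0, "z": 0, "wx": 0, "wy": 0, "wz": 0, "claw": 0}
    - {"x": 0, "y": 0, "z": 0, "wx": 0, "wy": 0, "wz": 0, "claw": 0}
    - {"x": 0, "y": 0, "z": 0, "wx": 0, "wy": 0, "wz": 0, "claw": 0}
  grip_force: 25

```text
time_s: 18.15
position: [418.6, 247.1, 73.7]
tool_rot: [0.707, 0.707, 0.0, 0.0]
wrist_force: [-1.7, -0.3, 6.9]
grip_width: 56.9
gripper_force: 25.0
```

Emit:
step_arm:
  rows:
    - {"x": 0, "y": 0, "z": 0, "wx": 0, "wy": 0, "wz": 0, "claw": 0}
    - {"x": 0, "y": 0, "z": 0, "wx": 0, "wy": 0, "wz": 0, "claw": 0}

```text
time_s: 18.35
position: [418.6, 247.1, 73.7]
tool_rot: [0.707, 0.707, 0.0, 0.0]
wrist_force: [-1.2, -1.0, 6.3]
grip_width: 57.1
gripper_force: 25.0
```

Emit:
step_arm:
  rows:
    - {"x": 0, "y": 0, "z": -10, "wx": 0, "wy": 0, "wz": 0, "claw": 0}
    - {"x": 0, "y": 0, "z": -20, "wx": 0, "wy": 0, "wz": 0, "claw": 0}
    - {"x": 0, "y": 0, "z": -25, "wx": 0, "wy": 0, "wz": 0, "claw": 0}
    - {"x": 0, "y": 0, "z": -25, "wx": 0, "wy": 0, "wz": 0, "claw": 0}
    - {"x": 0, "y": 0, "z": -20, "wx": 0, "wy": 0, "wz": 0, "claw": 0}
    - {"x": -5, "y": 5, "z": -10, "wx": 0, "wy": 0, "wz": 0, "claw": 0}
    - {"x": -15, "y": 13, "z": 0, "wx": 0, "wy": 0, "wz": 0, "claw": 0}
    - {"x": -25, "y": 20, "z": 0, "wx": 0, "wy": 0, "wz": 0, "claw": 0}
    - {"x": -30, "y": 25, "z": 0, "wx": 0, "wy": 0, "wz": 0, "claw": 0}
    - {"x": -30, "y": 25, "z": 0, "wx": 0, "wy": 0, "wz": 0, "claw": 0}
    - {"x": -30, "y": 25, "z": 0, "wx": 0, "wy": 0, "wz": 0, "claw": 0}
    - {"x": -30, "y": 25, "z": 0, "wx": 0, "wy": 0, "wz": 0, "claw": 0}

```text
time_s: 19.55
position: [556.8, 79.5, 182.6]
tool_rot: [0.707, 0.707, -0.001, -0.0]
wrist_force: [-0.1, 0.8, -2.0]
grip_width: 57.4
gripper_force: 25.0
```

Emit:
step_arm:
  rows:
    - {"x": -30, "y": 25, "z": 0, "wx": 0, "wy": 0, "wz": 0, "claw": 0}
    - {"x": -27, "y": 25, "z": 0, "wx": 0, "wy": 0, "wz": 0, "claw": 0}
    - {"x": -20, "y": 18, "z": 0, "wx": 0, "wy": 0, "wz": 0, "claw": 0}
    - {"x": -11, "y": 12, "z": 0, "wx": 0, "wy": 0, "wz": 0, "claw": 0}
    - {"x": -4.5, "y": 5, "z": 0, "wx": 0, "wy": 0, "wz": 0, "claw": 0}
    - {"x": 0, "y": 0, "z": 10, "wx": 0, "wy": 0, "wz": 0, "claw": 0}
    - {"x": 0, "y": 0, "z": 20, "wx": 0, "wy": 0, "wz": 0, "claw": 0}
    - {"x": 0, "y": 0, "z": 20, "wx": 0, "wy": 0, "wz": 0, "claw": 0}
    - {"x": 0, "y": 0, "z": 20, "wx": 0, "wy": 0, "wz": 0, "claw": 0}
    - {"x": 0, "y": 0, "z": 10, "wx": 0, "wy": 0, "wz": 0, "claw": 0}
    - {"x": 0, "y": 0, "z": 0, "wx": 0, "wy": 0, "wz": 0, "claw": 0}
    - {"x": 0, "y": 0, "z": 0, "wx": 0, "wy": 0, "wz": 0, "claw": 0}

```text
time_s: 20.75
position: [641.4, -10.0, 103.6]
tool_rot: [0.707, 0.707, 0.0, -0.0]
wrist_force: [0.2, -0.7, -2.2]
grip_width: 57.5
gripper_force: 25.0
```

Emit:
step_arm:
  rows:
    - {"x": 0, "y": 0, "z": 5, "wx": 0, "wy": 0, "wz": 0, "claw": 0}
    - {"x": 0, "y": 0, "z": 4, "wx": 0, "wy": 0, "wz": 0, "claw": 0}
    - {"x": 0, "y": 0, "z": 2, "wx": 0, "wy": 0, "wz": 0, "claw": 0}
    - {"x": 0, "y": 0, "z": 1, "wx": 0, "wy": 0, "wz": 0, "claw": 0}
    - {"x": 0, "y": 0, "z": 0, "wx": 0, "wy": 0, "wz": 0, "claw": 0}
    - {"x": 0, "y": 0, "z": 0, "wx": 0, "wy": 0, "wz": 0, "claw": 0}

```text
time_s: 21.35
position: [641.4, -10.7, 91.8]
tool_rot: [0.707, 0.707, -0.0, 0.0]
wrist_force: [-2.9, -0.5, 5.8]
grip_width: 56.7
gripper_force: 25.0
```

Emit:
step_arm:
  rows:
    - {"x": 0, "y": 0, "z": 0, "wx": 0, "wy": 0, "wz": 0, "claw": 0.8}
    - {"x": 0, "y": 0, "z": 0, "wx": 0, "wy": 0, "wz": 0, "claw": 1}
    - {"x": 0, "y": 0, "z": 0, "wx": 0, "wy": 0, "wz": 0, "claw": 1}
    - {"x": 0, "y": 0, "z": 0, "wx": 0, "wy": 0, "wz": 0, "claw": 1}
    - {"x": 0, "y": 0, "z": -15, "wx": 0, "wy": 0, "wz": 0, "claw": 1}
    - {"x": 0, "y": 0, "z": -30, "wx": 0, "wy": 0, "wz": 0, "claw": 1}
    - {"x": 0, "y": 0, "z": -40, "wx": 0, "wy": 0, "wz": 0, "claw": 1}
    - {"x": 0, "y": 0, "z": -25, "wx": 0, "wy": 0, "wz": 0, "claw": 1}
    - {"x": 0, "y": 0, "z": -10, "wx": 0, "wy": 0, "wz": 0, "claw": 1}
    - {"x": 3, "y": -8, "z": 0, "wx": 0, "wy": 0, "wz": 0, "claw": 1}
    - {"x": 8, "y": -20, "z": 0, "wx": 0, "wy": 0, "wz": 0, "claw": 1}
    - {"x": 12, "y": -30, "z": 0, "wx": 0, "wy": 0, "wz": 0, "claw": 1}

```text
time_s: 22.55
position: [581.9, 11.9, 209.3]
tool_rot: [0.708, 0.707, -0.001, -0.001]
wrist_force: [0.3, 1.0, 0.9]
grip_width: 87.9
gripper_force: 0.0
```

Emit:
step_arm:
  rows:
    - {"x": 15, "y": -35, "z": 0, "wx": 0, "wy": 0, "wz": 0, "claw": 1}
    - {"x": 15, "y": -35, "z": 0, "wx": 0, "wy": 0, "wz": 0, "claw": 1}
    - {"x": 12, "y": -30, "z": 0, "wx": 0, "wy": 0, "wz": 0, "claw": 1}
    - {"x": 9, "y": -20, "z": 5, "wx": 0, "wy": 0, "wz": 0, "claw": 1}
    - {"x": 4, "y": -9, "z": 20, "wx": 0, "wy": 0, "wz": 0, "claw": 1}
    - {"x": 0, "y": 0, "z": 30, "wx": 0, "wy": 0, "wz": 0, "claw": 1}
    - {"x": 0, "y": 0, "z": 25, "wx": 0, "wy": 0, "wz": 0, "claw": 1}
    - {"x": 0, "y": 0, "z": 10, "wx": 0, "wy": 0, "wz": 0, "claw": 1}
    - {"x": 0, "y": 0, "z": 0, "wx": 0, "wy": 0, "wz": 0, "claw": 1}
    - {"x": 0, "y": 0, "z": 0, "wx": 0, "wy": 0, "wz": 0, "claw": 1}

```text
time_s: 23.55
position: [454.2, 67.4, 121.5]
tool_rot: [0.707, 0.707, -0.0, -0.0]
wrist_force: [0.0, -0.0, 0.8]
grip_width: 88.3
gripper_force: 0.0
```

```bash
python3 - <<'E'
from h import *
st=bot.state();p,d=snapshot("wrist");print(st["position"],st["grip_width"])
W=cloud("wrist",d,st)
m=(np.hypot(W[...,0]-454,W[...,1]-67)<48)&(abs(W[...,2]-58)<6)&(p.max(-1)<60);q=W[m]
print("P",len(q),((q.min(0)+q.max(0))/2).round(1),np.ptp(q,0).round(1))
p,d=snapshot("top");cv2.imwrite("pics/t5.png",cv2.resize(p[135:250,130:360,::-1],None,fx=3.4,fy=3.4,interpolation=cv2.INTER_CUBIC))
E
```

```text
[454.24945183  67.4150914  121.45431556] 88.32014597104332
P 4372 [451.5  69.1  56.1] [61.6 61.   7.8]
```

View pics/t5.png

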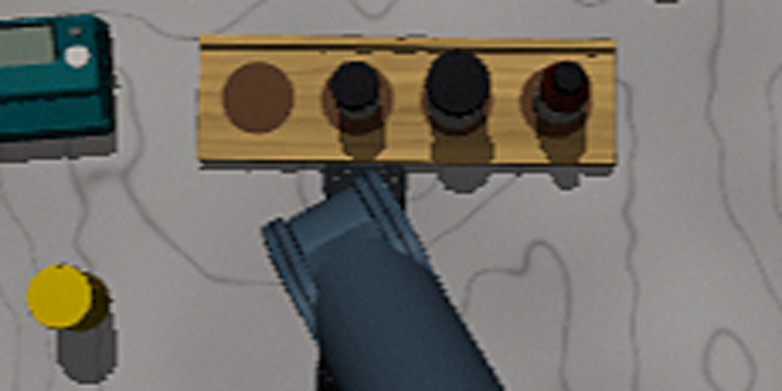

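Three containers stand on their pads, at crop (356,88), (458,85) and (565,85), and pad (258,97) is free. The pot is measured at (452,69,58), so I'll grasp it.

Emit:
step_arm:
  rows:
    - {"x": 0.5, "y": -0.5, "z": 20, "wx": 0, "wy": 0, "wz": 0, "claw": 1}
    - {"x": 0, "y": 0, "z": 25, "wx": 0, "wy": 0, "wz": 0, "claw": 1}
    - {"x": 0, "y": 0, "z": 25, "wx": 0, "wy": 0, "wz": 0, "claw": 1}
    - {"x": 0, "y": 0, "z": 15, "wx": 0, "wy": 0, "wz": 0, "claw": 1}
    - {"x": 0, "y": 0, "z": 7, "wx": 0, "wy": 0, "wz": 0, "claw": 1}
    - {"x": 0, "y": 0, "z": 0, "wx": 0, "wy": 0, "wz": 0, "claw": 1}
    - {"x": 0, "y": 0, "z": 0, "wx": 0, "wy": 0, "wz": 0, "claw": 0.8}
    - {"x": 0, "y": 0, "z": 0, "wx": 0, "wy": 0, "wz": 0, "claw": 0.6}
    - {"x": 0, "y": 0, "z": 0, "wx": 0, "wy": 0, "wz": 0, "claw": 0.4}
    - {"x": 0, "y": 0, "z": 0, "wx": 0, "wy": 0, "wz": 0, "claw": 0}
    - {"x": 0, "y": 0, "z": 0, "wx": 0, "wy": 0, "wz": 0, "claw": 0}
    - {"x": 0, "y": 0, "z": 0, "wx": 0, "wy": 0, "wz": 0, "claw": 0}
  grip_force: 20

```text
time_s: 24.85
position: [454.3, 67.8, 29.8]
tool_rot: [0.707, 0.707, 0.0, 0.0]
wrist_force: [-0.8, -0.7, 6.6]
grip_width: 61.1
gripper_force: 20.0
```

Emit:
step_arm:
  rows:
    - {"x": 0, "y": 0, "z": 0, "wx": 0, "wy": 0, "wz": 0, "claw": 0}
    - {"x": 0, "y": 0, "z": 0, "wx": 0, "wy": 0, "wz": 0, "claw": 0}

```text
time_s: 25.05
position: [454.3, 67.8, 29.7]
tool_rot: [0.707, 0.707, 0.0, 0.0]
wrist_force: [-0.0, -0.9, 7.1]
grip_width: 61.2
gripper_force: 20.0
```

Emit:
step_arm:
  rows:
    - {"x": 0, "y": 0, "z": -10, "wx": 0, "wy": 0, "wz": 0, "claw": 0}
    - {"x": 0, "y": 0, "z": -20, "wx": 0, "wy": 0, "wz": 0, "claw": 0}
    - {"x": 0, "y": 0, "z": -25, "wx": 0, "wy": 0, "wz": 0, "claw": 0}
    - {"x": 0, "y": 0, "z": -15, "wx": 0, "wy": 0, "wz": 0, "claw": 0}
    - {"x": 4, "y": 5, "z": 0, "wx": 0, "wy": 0, "wz": 0, "claw": 0}
    - {"x": 9, "y": 14, "z": 0, "wx": 0, "wy": 0, "wz": 0, "claw": 0}
    - {"x": 13, "y": 22, "z": 0, "wx": 0, "wy": 0, "wz": 0, "claw": 0}
    - {"x": 15, "y": 25, "z": 0, "wx": 0, "wy": 0, "wz": 0, "claw": 0}
    - {"x": 15, "y": 25, "z": 0, "wx": 0, "wy": 0, "wz": 0, "claw": 0}
    - {"x": 15, "y": 25, "z": 0, "wx": 0, "wy": 0, "wz": 0, "claw": 0}
    - {"x": 15, "y": 25, "z": 0, "wx": 0, "wy": 0, "wz": 0, "claw": 0}
    - {"x": 12, "y": 20, "z": 0, "wx": 0, "wy": 0, "wz": 0, "claw": 0}

```text
time_s: 26.25
position: [615.7, 167.0, 98.1]
tool_rot: [0.707, 0.707, -0.0, -0.0]
wrist_force: [0.2, 0.9, -0.9]
grip_width: 61.7
gripper_force: 20.0
```

Emit:
step_arm:
  rows:
    - {"x": 9, "y": 15, "z": 0, "wx": 0, "wy": 0, "wz": 0, "claw": 0}
    - {"x": 4, "y": 9.5, "z": 0, "wx": 0, "wy": 0, "wz": 0, "claw": 0}
    - {"x": 0, "y": 0, "z": 0, "wx": 0, "wy": 0, "wz": 0, "claw": 0}
    - {"x": 0, "y": 0, "z": 12, "wx": 0, "wy": 0, "wz": 0, "claw": 0}
    - {"x": 0, "y": 0, "z": 18, "wx": 0, "wy": 0, "wz": 0, "claw": 0}
    - {"x": 0, "y": 0, "z": 12, "wx": 0, "wy": 0, "wz": 0, "claw": 0}
    - {"x": 0, "y": 0, "z": 6, "wx": 0, "wy": 0, "wz": 0, "claw": 0}
    - {"x": 0, "y": 0, "z": 0, "wx": 0, "wy": 0, "wz": 0, "claw": 0}
    - {"x": 0, "y": 0, "z": 0, "wx": 0, "wy": 0, "wz": 0, "claw": 0}

```text
time_s: 27.15
position: [639.4, 178.8, 51.3]
tool_rot: [0.707, 0.707, 0.0, -0.0]
wrist_force: [-0.2, 0.6, -1.9]
grip_width: 61.2
gripper_force: 20.0
```

Target TCP z is 47.7.

Emit:
step_arm:
  rows:
    - {"x": 0, "y": 0, "z": 2, "wx": 0, "wy": 0, "wz": 0, "claw": 0}
    - {"x": 0, "y": 0, "z": 1.2, "wx": 0, "wy": 0, "wz": 0, "claw": 0}
    - {"x": 0, "y": 0, "z": 0.6, "wx": 0, "wy": 0, "wz": 0, "claw": 0}
    - {"x": 0, "y": 0, "z": 0, "wx": 0, "wy": 0, "wz": 0, "claw": 0}
    - {"x": 0, "y": 0, "z": 0, "wx": 0, "wy": 0, "wz": 0, "claw": 0}

```text
time_s: 27.65
position: [639.6, 178.9, 47.9]
tool_rot: [0.707, 0.707, 0.0, 0.0]
wrist_force: [-1.3, -0.3, 2.5]
grip_width: 61.3
gripper_force: 20.0
```

Contact is made, so I'll release, retract, and back off for a look.

Emit:
step_arm:
  rows:
    - {"x": 0, "y": 0, "z": 0, "wx": 0, "wy": 0, "wz": 0, "claw": 0.8}
    - {"x": 0, "y": 0, "z": 0, "wx": 0, "wy": 0, "wz": 0, "claw": 1}
    - {"x": 0, "y": 0, "z": 0, "wx": 0, "wy": 0, "wz": 0, "claw": 1}
    - {"x": 0, "y": 0, "z": 0, "wx": 0, "wy": 0, "wz": 0, "claw": 1}
    - {"x": 0, "y": 0, "z": -15, "wx": 0, "wy": 0, "wz": 0, "claw": 1}
    - {"x": 0, "y": 0, "z": -30, "wx": 0, "wy": 0, "wz": 0, "claw": 1}
    - {"x": 0, "y": 0, "z": -45, "wx": 0, "wy": 0, "wz": 0, "claw": 1}
    - {"x": 0, "y": 0, "z": -45, "wx": 0, "wy": 0, "wz": 0, "claw": 1}
    - {"x": 0, "y": 0, "z": -30, "wx": 0, "wy": 0, "wz": 0, "claw": 1}
    - {"x": 0, "y": -20, "z": 0, "wx": 0, "wy": 0, "wz": 0, "claw": 1}
    - {"x": 0, "y": -40, "z": 0, "wx": 0, "wy": 0, "wz": 0, "claw": 1}
    - {"x": 0, "y": -40, "z": 0, "wx": 0, "wy": 0, "wz": 0, "claw": 1}

```text
time_s: 28.85
position: [538.5, 178.9, 213.6]
tool_rot: [0.707, 0.707, 0.001, 0.0]
wrist_force: [-0.1, 0.4, 0.4]
grip_width: 88.2
gripper_force: 0.0
```

Emit:
step_arm:
  rows:
    - {"x": 0, "y": -40, "z": 0, "wx": 0, "wy": 0, "wz": 0, "claw": 1}
    - {"x": 0, "y": -40, "z": 0, "wx": 0, "wy": 0, "wz": 0, "claw": 1}
    - {"x": 0, "y": -20, "z": 0, "wx": 0, "wy": 0, "wz": 0, "claw": 1}
    - {"x": 0, "y": 0, "z": 0, "wx": 0, "wy": 0, "wz": 0, "claw": 1}
    - {"x": 0, "y": 0, "z": 0, "wx": 0, "wy": 0, "wz": 0, "claw": 1}
    - {"x": 0, "y": 0, "z": 0, "wx": 0, "wy": 0, "wz": 0, "claw": 1}

```text
time_s: 29.45
position: [440.9, 178.9, 213.0]
tool_rot: [0.707, 0.707, 0.001, 0.0]
wrist_force: [1.0, 0.4, -0.2]
grip_width: 88.4
gripper_force: 0.0
```

```bash
python3 - <<'E'
from h import *
p,d=snapshot("top");W=cloud("top",d)
print("pad frame: line x=641.9-0.0103y")
for k,x,y,z in(("B",643,-106.5,144),("L",642,-11,120),("S",641,84,98),("P",640,179,76)):
    m=(np.hypot(W[...,0]-x,W[...,1]-y)<45)&(abs(W[...,2]-z)<9)&(p.max(-1)<50)
    v,u=np.nonzero(m);o,r=ray("top",u.mean(),v.mean());c=o+r*(z-o[2])/r[2]
    print(k,len(u),c.round(1),"err",(c[:2]-[x,y]).round(1),"z",np.median(W[m][:,2]).round(1))
q,_=snapshot("side")
a=cv2.resize(p[135:215,170:430],(780,240));b=cv2.resize(q[90:270,150:345],(390,360))
c=np.zeros((600,780,3),np.uint8);c[:240]=a;c[240:,:390]=b;cv2.imwrite("pics/f.png",c[:,:,::-1])
E
```

```text
pad frame: line x=641.9-0.0103y
B 66 [ 642.6 -108.5  144. ] err [-0.4 -2. ] z 144.2
L 274 [639.4 -11.5 120. ] err [-2.6 -0.5] z 120.2
S 153 [639.1  81.9  98. ] err [-1.9 -2.1] z 97.9
P 302 [638.7 176.4  76. ] err [-1.3 -2.6] z 76.2
```

View pics/f.png

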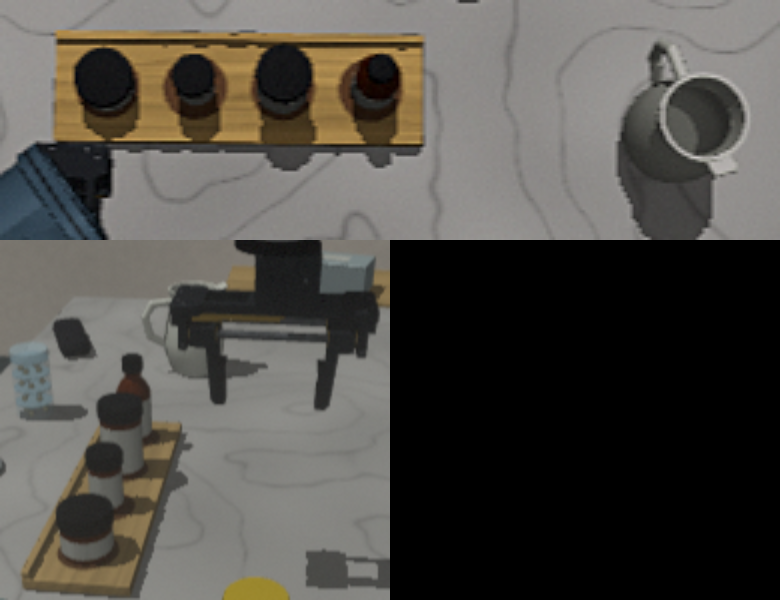

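All four stand upright on their pads at (105,80), (195,78), (284,78) and (375,78), descending away from the jug. The measured errors are under 3 mm, the jug hasn't moved, and the arm is clear.

```bash
python3 -c "
from station import bot
print(bot.job_done())"
```

```text
the job is handed in; nothing more can be done
None
```

I've handed the job in: the bottle, large jar, small jar and pot stand upright on their pads, from the jug end outward, each measured within 3 mm of its pad's middle, and the jug has not been touched.

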